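# Find the paint lid that rocks and press it home

## Robot

A 6-joint arm with a two-finger parallel gripper is mounted at the origin on the work surface. World frame = base frame: x ahead of the robot, y to its left, z up, the work surface at z = 0. Lengths are in mm, angles in rad, forces in N, time in s.
With the tool pointing down it reaches from about 350 to 775 mm from the base axis. Payload 7.3 kg.
Tool frame: the origin (TCP) lies at the very end of the fingers, on their centre line; the grasp point (between the pads) lies bot.grasp_offset behind it (bot.grasp_offset is the distance from the TCP to the grasp point, in mm); z points along the fingers, y is the line along which they close (so a half turn about z gives the same grasp; the last joint's range is limited). The gripper opens to 92 mm and grips with 3 to 60 N. Pads are 19 mm wide; open, the fingers measure 130 mm over their backs; the gripper's body (75 mm by 190 mm) begins 47 mm behind the grasp point.
Start: joints at [-1.431, 0.342, 1.524, -0, 1.275, -0.146], TCP at [148.033, -503.717, 226.741] pointing down, gripper open.
Joint ranges: [-2.53, 2.53], [-0.77, 2.02], [0.04, 2.7], [-1, 4.14], [0.28, 2.66], [-3.11, 3.11]. Speed limits (rad/s): [2.57, 2.57, 3.14, 3.14, 3.14, 3.14].

## Interface

Orientations are given as [roll, pitch, yaw] about the fixed x, y, z axes, in that order (R = Rz(yaw) Ry(pitch) Rx(roll)).
In Python, from plant import bot gives the robot as it stands. The module is installed in compiled form; this text tells all that it offers.
- The arm moves only by the shell command python3 -m handwheel 'ROWS'. ROWS is JSON, a list of rows, each an object of numbers: "claw": the finger opening in mm, from 0 to 91.8; "dx", "dy", "dz": the shift along the tool's x, y, z in mm; "rx", "ry", "rz": the turn, a rotation vector about the tool's x, y, z in rad. A call has 1 to 10 rows; each row shifts and turns the commanded pose from where the row before left it, along the tool's axes as they then stand; what a row does not reach is not made up. A row lasts 1/10 s, in which the tool goes at most 50 mm and 8.59 degrees, less where a joint would pass 70% of its speed; a pose out of reach is approached as far as the arm can. A call is refused whole if a number of a shift passes 50 or a number of a turn 0.15, either way. A call with a gripper value outside its range is refused whole. The fingers move at their own pace and stop on an object; the grip force is fixed at half the most. Time passes only in rows, so rows that do not move let the fingers close. It gives the time, the measured TCP pose, the force and the opening at its end, in the units of the state.
- bot.get_obs(): the state, without advancing time (a new reading comes with each control period).
- bot.capture(name): name is "side" or "top"; returns a dict with "frame" (400x640x3 uint8, red, green, blue), "camera_matrix" (3x3 intrinsics, pixels), "view" (4x4, takes a point from world to camera coordinates). Camera axes: x right, y down, z forward; pixel columns grow to the right and rows downward; lengths in mm; the calibration is good to about 2 mm. A picture is of the moment at which its call begins. There is no depth.
- bot.close_job(): hands the job in, once; it reports no verdict.
The state is a dict: "time": time; "joint_positions": joint angles; "dq": joint speeds; "tau": joint torques, N m; "tool_pos": TCP position; "tcp_rot": TCP orientation; "contact_force": force on the tool from outside, world axes, zero at the start; "moment": the same for the moment, N m; "grip_width": finger opening in mm.
Only numpy, scipy, OpenCV 4.12 (cv2) and the standard library are available. Lean on these libraries where they do the work, as an engineer would, in place of code of your own. Each camera call takes 0.05 s, during which the arm holds its last target. There are 200 camera calls.

## Task

One of the five white push-on lids in the paint carrier is not home, so the paint will dry out: it rocks when its edge is pressed. With closed fingertips press the lids on the edge, one after another, until you find the one that rocks, then push that lid down in the middle until it is fully home all round. Lift no lid, and leave the bottles, jars, cup, brushes and everything else where they stand.

Things in the scene. Friction and masses are not known exactly. Their poses are not given: they have to be found in the camera images.
- carrier: low plywood paint carrier, 192 x 280 mm, walls 46 mm high (short end walls 56 mm), fixed; two rows of three 88 mm compartments. Origin under its centre on the table; its x axis points away from the robot across the two rows, y along the three columns, z up. Five compartments hold identical white tubs with white push-on lids, the sixth (far row, +y end) the small bottle. Tubs are firmly held in it.
- place_1 (a point): centre of a tub's place in the carrier (near row, -y end), 81 mm above the table. The tub here carries a round white lid, 78 mm across, flat on top, axis vertical through this point. The tubs stand on cork pads of differing thickness, so the top of a lid that is home lies 0 to 5 mm above this point, and the unseated one about 4 mm more: height alone does not tell which lid is loose. Any of the five places may have it.
- place_2 (a point): centre of a tub's place in the carrier (near row, middle), 81 mm above the table. The tub here carries a round white lid, 78 mm across, flat on top, axis vertical through this point. The tubs stand on cork pads of differing thickness, so the top of a lid that is home lies 0 to 5 mm above this point, and the unseated one about 4 mm more: height alone does not tell which lid is loose. Any of the five places may have it.
- place_3 (a point): centre of a tub's place in the carrier (near row, +y end), 81 mm above the table. The tub here carries a round white lid, 78 mm across, flat on top, axis vertical through this point. The tubs stand on cork pads of differing thickness, so the top of a lid that is home lies 0 to 5 mm above this point, and the unseated one about 4 mm more: height alone does not tell which lid is loose. Any of the five places may have it.
- place_4 (a point): centre of a tub's place in the carrier (far row, -y end), 81 mm above the table. The tub here carries a round white lid, 78 mm across, flat on top, axis vertical through this point. The tubs stand on cork pads of differing thickness, so the top of a lid that is home lies 0 to 5 mm above this point, and the unseated one about 4 mm more: height alone does not tell which lid is loose. Any of the five places may have it.
- place_5 (a point): centre of a tub's place in the carrier (far row, middle), 81 mm above the table. The tub here carries a round white lid, 78 mm across, flat on top, axis vertical through this point. The tubs stand on cork pads of differing thickness, so the top of a lid that is home lies 0 to 5 mm above this point, and the unseated one about 4 mm more: height alone does not tell which lid is loose. Any of the five places may have it.
- loose_lid (a joint): of the one unseated lid, wherever it is: height in m of its middle above home; 0 = fully home, about 0.004 at the start, 0.03 = pulled right up. It stays where it is left; a firm push of 10 to 18 N on its middle drives it down. (Does not tell which place.)
- loose_lid_tip_a (a joint): of the one unseated lid, wherever it is: how far it is tipped about one level axis through its middle, in rad; near 0 at the start, about 0.11 at most. Pressing on any part of its edge with 2 to 4 N tips that edge down, up to 4 mm, until it meets the tub, and it stays tipped when let go. Lids that are home do not move. (Does not tell which place.)
- loose_lid_tip_b (a joint): the same for the level axis square to the first; pressing the edge in any direction changes one or both
- lid_a (a joint): height in m above home of one of the four lids that are home; 0 = home, 0.03 = pulled right up (does not tell which place)
- lid_b (a joint): height in m above home of one of the four lids that are home; 0 = home, 0.03 = pulled right up (does not tell which place)
- lid_c (a joint): height in m above home of one of the four lids that are home; 0 = home, 0.03 = pulled right up (does not tell which place)
- lid_d (a joint): height in m above home of one of the four lids that are home; 0 = home, 0.03 = pulled right up (does not tell which place)
- ink_bottle: small dark bottle with orange cap, 36 mm across, 100 mm tall, standing loose in the sixth compartment of the carrier (far row, left); loose. Origin at the centre of its underside
- red_jar: red screw-top paint jar, 72 mm across, 85 mm tall, left of the carrier; loose. Origin at the centre of its underside
- yellow_jar: yellow screw-top paint jar, 72 mm across, 85 mm tall, left of the carrier; loose. Origin at the centre of its underside
- glue_bottle: white bottle with orange cap, 56 mm across, 170 mm tall, right of the carrier; loose. Origin at the centre of its underside
- mixing_cup: open orange plastic cup, 72 mm across, 80 mm tall, right of the carrier; loose. Origin at the centre of its underside
- brush_pot: blue pot, 80 mm across, 100 mm tall, with brushes standing out of it to about 250 mm, near left; loose. Origin at the centre of its underside
- flat_brush: flat paint brush, 190 mm long, lying on the table just in front of the carrier; loose. Origin at its middle
There are look-alikes about, which are no part of the job. Leave any green or pink look-alike of the brush_pot alone.

How it is judged (in metres and radians):
On the way, in this order (a step that is already met when the one before it is completed fails the run):
1. the unseated lid has been pressed on its edge and has rocked (tipped by more than 0.05 rad) ((value of joint any of loose_lid_tip_a, loose_lid_tip_b above 0.05 rad or value of joint any of loose_lid_tip_a, loose_lid_tip_b below -0.05 rad)), for 0.05 s.
2. that lid is pushed home, level (value of joint loose_lid below 0.0015 m and value of joint loose_lid_tip_a between -0.03 and 0.03 rad and value of joint loose_lid_tip_b between -0.03 and 0.03 rad), for 0.2 s.
At the end, for the whole second after the job is handed in: All five lids are home (within 1.5 mm of fully down, the one that rocked level within 0.03 rad), and the bottles, jars, cup, brush pot and brush stand within 30 mm of where they were, upright (all of step 2 and value of joint each of lid_a, lid_b, lid_c, lid_d below 0.0015 m and not (distance of any of ink_bottle, red_jar, yellow_jar, glue_bottle, mixing_cup, brush_pot, flat_brush from where it was at the start of the episode above 0.03 m or angle between any of ink_bottle, red_jar, yellow_jar, glue_bottle, mixing_cup, brush_pot's own z axis and vertical above 0.4 rad)); the robot touches nothing.
It fails at once if a lid is pulled up (value of joint loose_lid above 0.008 m or value of joint any of lid_a, lid_b, lid_c, lid_d above 0.004 m).
It fails at once if a bottle, jar, cup, brush pot or brush is moved more than 30 mm, lifted or tipped (distance of any of ink_bottle, red_jar, yellow_jar, glue_bottle, mixing_cup, brush_pot, flat_brush from where it was at the start of the episode above 0.03 m or angle between any of ink_bottle, red_jar, yellow_jar, glue_bottle, mixing_cup, brush_pot's own z axis and vertical above 0.4 rad).
It also fails if it takes over 48 s, if anything falls off the work surface, if the arm or the gripper's body presses on something with over 40 N, if the wrist force passes 120 N, or if a joint passes its speed limit or range.

## Working session

There is one attempt and no reset: what is moved stays moved. The work goes in short steps, Python scripts to look and compute and a shell command to move; the robot and the scene stay as the last step left them, time stands still between calls to the robot, and variables do not carry over. Pictures are saved under pics/ and viewed, on a budget of 10 in all, crops included, one or two more only if the job needs it, and the job is handed in when it is done.

```bash
mkdir -p pics; python3 - <<'E'
from plant import bot
import cv2,numpy as np
np.set_printoptions(precision=3,suppress=True)
for n in("top","side"):
    c=bot.capture(n); cv2.imwrite(f"pics/{n}1.png",c["frame"][:,:,::-1]); print(n,c["camera_matrix"],c["view"]); np.savez(n+"1.npz",**c)
o=bot.get_obs();print({k:np.round(v,3) for k,v in o.items()},bot.grasp_offset)
E
```

```text
top [[445.013   0.    316.836]
 [  0.    445.013 198.868]
 [  0.      0.      1.   ]] [[   0.026   -1.      -0.008   12.397]
 [  -0.995   -0.025   -0.092  509.838]
 [   0.092    0.011   -0.996 1548.975]
 [   0.       0.       0.       1.   ]]
side [[419.006   0.    320.127]
 [  0.    419.006 203.008]
 [  0.      0.      1.   ]] [[  -0.994   -0.109    0.014  491.677]
 [  -0.086    0.693   -0.716   86.173]
 [   0.068   -0.713   -0.698 1344.819]
 [   0.       0.       0.       1.   ]]
{'time': np.float64(0.1), 'joint_positions': array([-1.431,  0.343,  1.525,  0.   ,  1.275, -0.146]), 'dq': array([ 0.001, -0.002, -0.001,  0.001, -0.   ,  0.   ]), 'tau': array([  0.002, -43.201, -24.469,   0.072,   0.053,  -0.   ]), 'tool_pos': array([ 147.988, -503.346,  226.125]), 'tcp_rot': array([-3.14 , -0.   ,  0.286]), 'contact_force': array([-0.104,  0.414, -0.042]), 'moment': array([-0.015, -0.009, -0.03 ]), 'grip_width': np.float64(91.62)} 18.8
```

View pics/top1.png

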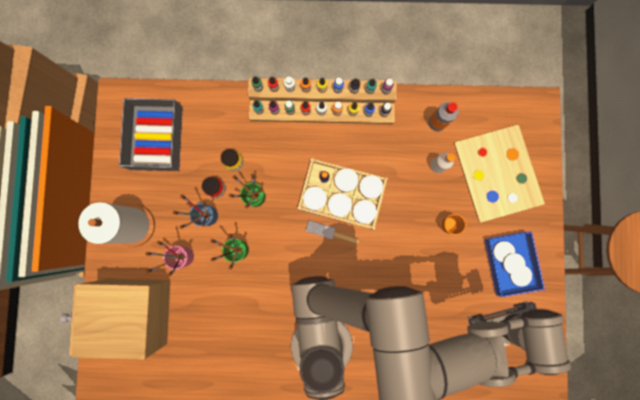

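View pics/side1.png

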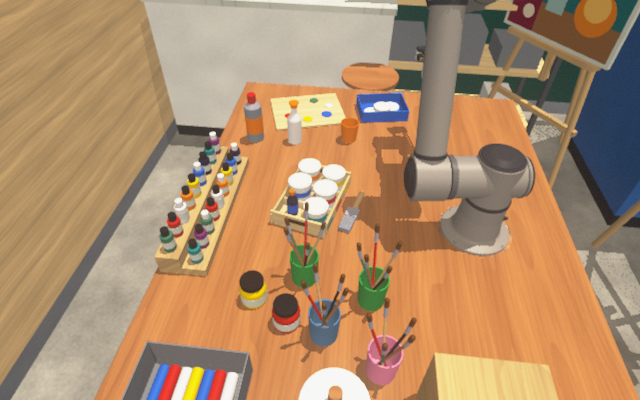

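The top view shows five lids in the carrier at about (315,198), (340,205), (364,211), (345,180) and (371,186), with the ink bottle at (324,176). White look-alikes are the three discs in the blue tray near (512,262) and the paper roll at (98,222). I choose the carrier lids, since they sit in the plywood carrier next to the ink bottle.

```bash
cat > h.py <<'E'
import numpy as np
def ray(c,u,v,z):
    K,V=c["camera_matrix"],c["view"];R,t=V[:3,:3],V[:3,3]
    o=-R.T@t;d=R.T@np.linalg.inv(K)@[u,v,1];return o+d*(z-o[2])/d[2]
def proj(c,p):
    q=c["camera_matrix"]@(c["view"][:3,:3]@p+c["view"][:3,3]);return q[:2]/q[2]
E
python3 - <<'E'
import numpy as np,cv2
from h import *
np.set_printoptions(precision=1,suppress=True)
c=dict(np.load("top1.npz"));f=c["frame"]
hsv=cv2.cvtColor(f,cv2.COLOR_RGB2HSV)
m=((hsv[...,1]<50)&(hsv[...,2]>170)).astype(np.uint8)
k=np.zeros_like(m);k[155:232,295:392]=1;m*=k
m=cv2.erode(m,np.ones((3,3),np.uint8))
n,l,s,ce=cv2.connectedComponentsWithStats(m)
P=[]
for i in range(1,n):
    if s[i,4]>100:
        p=ray(c,*ce[i],84);P.append(p[:2]);print(s[i],ce[i],p)
P=np.array(P)
s_=dict(np.load("side1.npz"))
g=f[145:240,285:400,::-1];g=cv2.resize(g,None,fx=4,fy=4,interpolation=cv2.INTER_CUBIC)
for p in P:
    u,v=proj(c,np.r_[p,84]);cv2.circle(g,(int((u-285)*4),int((v-145)*4)),3,(0,0,255),-1)
q=s_["frame"][140:250,250:370,::-1];q=cv2.resize(q,None,fx=3.4545,fy=3.4545,interpolation=cv2.INTER_CUBIC)
for p in P:
    u,v=proj(s_,np.r_[p,84]);cv2.circle(q,(int((u-250)*3.4545),int((v-140)*3.4545)),3,(0,0,255),-1)
cv2.imwrite("pics/crop1.png",np.vstack([np.hstack([g[:380],q[:380,:330]])]))
for n_,uv in(("glue",(447,160)),("cup",(452,224)),("flatbrush",(330,232)),("greenpot",(252,192))):print(n_,ray(c,*uv,80))
E
```

```text
[336 170  21  21 324] [346.  179.7] [571.8 -72.9  84. ]
[361 177  21  20 323] [370.9 186.5] [ 550.6 -158.2   84. ]
[305 188  20  21 325] [314.5 197.9] [507.   32.8  84. ]
[329 195  21  21 332] [339.4 204.6] [486.2 -52.4  84. ]
[354 201  21  21 329] [364.4 211.4] [ 465.4 -137.4   84. ]
glue [ 649.  -417.7   80. ]
cup [ 430.3 -434.3   80. ]
flatbrush [392.8 -22.7  80. ]
greenpot [522.2 246.7  80. ]
```

View pics/crop1.png

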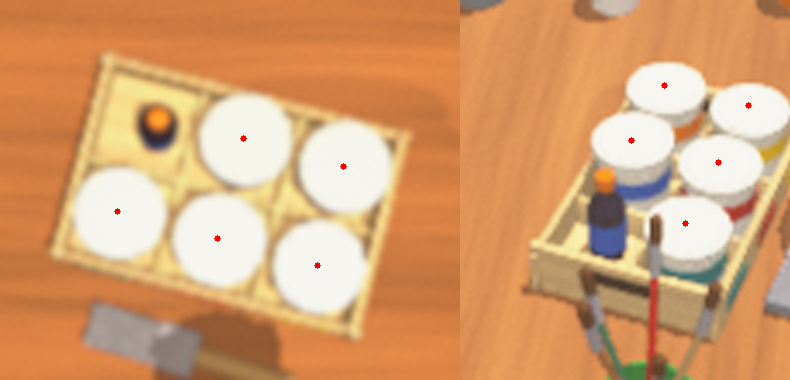

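The crops agree: in both views the ray centres fall on the five lids, 88 mm apart as they should be, with carrier yaw about -0.239. I'll close the fingers, turn to carrier yaw and go above the near edge of place_1.

```bash
python3 -m handwheel '[{"claw":0,"rz":0.131},{"claw":0,"rz":0.131},{"claw":0,"rz":0.131},{"claw":0,"rz":0.132},{"claw":0,"dx":18,"dy":-40},{"claw":0,"dx":18,"dy":-40},{"claw":0,"dx":18,"dy":-40},{"claw":0,"dx":18,"dy":-40},{"claw":0,"dx":18,"dy":-40},{"claw":0,"dx":18,"dy":-40}]'
```

```text
invalid input at $[0]: expected keys claw, dx, dy, dz, rx, ry, rz
```

All keys are needed in every row.

```bash
python3 -m handwheel '[{"claw":0,"dx":0,"dy":0,"dz":0,"rx":0,"ry":0,"rz":0.131},{"claw":0,"dx":0,"dy":0,"dz":0,"rx":0,"ry":0,"rz":0.131},{"claw":0,"dx":0,"dy":0,"dz":0,"rx":0,"ry":0,"rz":0.131},{"claw":0,"dx":0,"dy":0,"dz":0,"rx":0,"ry":0,"rz":0.132},{"claw":0,"dx":18,"dy":-40,"dz":0,"rx":0,"ry":0,"rz":0},{"claw":0,"dx":18,"dy":-40,"dz":0,"rx":0,"ry":0,"rz":0},{"claw":0,"dx":18,"dy":-40,"dz":0,"rx":0,"ry":0,"rz":0},{"claw":0,"dx":18,"dy":-40,"dz":0,"rx":0,"ry":0,"rz":0},{"claw":0,"dx":18,"dy":-40,"dz":0,"rx":0,"ry":0,"rz":0},{"claw":0,"dx":18,"dy":-40,"dz":0,"rx":0,"ry":0,"rz":0}]'
```

```text
time: 1.1
tool_pos: [310.4, -294.5, 226.5]
tcp_rot: [-3.141, 0.0, -0.24]
contact_force: [1.4, -1.3, -0.2]
grip_width: 16.3
```

```bash
python3 -m handwheel '[{"claw":0,"dx":17.3,"dy":-38,"dz":0,"rx":0,"ry":0,"rz":0},{"claw":0,"dx":17.3,"dy":-38,"dz":0,"rx":0,"ry":0,"rz":0},{"claw":0,"dx":17.3,"dy":-38,"dz":0,"rx":0,"ry":0,"rz":0},{"claw":0,"dx":17.3,"dy":-38,"dz":0,"rx":0,"ry":0,"rz":0},{"claw":0,"dx":17.3,"dy":-38,"dz":0,"rx":0,"ry":0,"rz":0},{"claw":0,"dx":0,"dy":0,"dz":40,"rx":0,"ry":0,"rz":0},{"claw":0,"dx":0,"dy":0,"dz":40,"rx":0,"ry":0,"rz":0},{"claw":0,"dx":0,"dy":0,"dz":30,"rx":0,"ry":0,"rz":0},{"claw":0,"dx":0,"dy":0,"dz":10,"rx":0,"ry":0,"rz":0},{"claw":0,"dx":0,"dy":0,"dz":0,"rx":0,"ry":0,"rz":0}]'; python3 - <<'E'
from plant import bot
import cv2
c=bot.capture("top");d=bot.capture("side")
import numpy as np
g=cv2.resize(c["frame"][145:240,285:400,::-1],None,fx=4,fy=4,interpolation=cv2.INTER_CUBIC)[:380]
q=cv2.resize(d["frame"][140:250,250:370,::-1],None,fx=3.4545,fy=3.4545,interpolation=cv2.INTER_CUBIC)[:380,:330]
cv2.imwrite("pics/crop2.png",np.hstack([g,q]))
E
```

```text
time: 2.1
tool_pos: [438.2, -131.8, 105.8]
tcp_rot: [-3.141, 0.003, -0.239]
contact_force: [-0.5, 0.0, 1.0]
grip_width: 0.1
```

View pics/crop2.png

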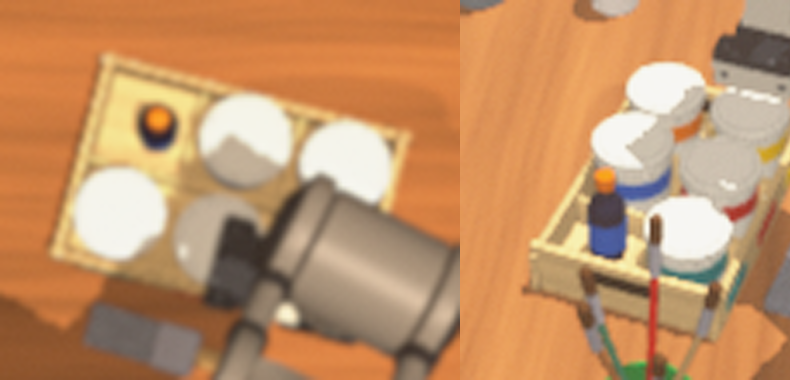

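The hand is over place_1 (side crop, upper right, about (755,60)) with nothing fouled. Now down to about 91 mm, then in small steps.

```bash
python3 -m handwheel '[{"claw":0,"dx":0,"dy":0,"dz":12,"rx":0,"ry":0,"rz":0},{"claw":0,"dx":0,"dy":0,"dz":2,"rx":0,"ry":0,"rz":0},{"claw":0,"dx":0,"dy":0,"dz":1,"rx":0,"ry":0,"rz":0},{"claw":0,"dx":0,"dy":0,"dz":1,"rx":0,"ry":0,"rz":0},{"claw":0,"dx":0,"dy":0,"dz":0,"rx":0,"ry":0,"rz":0}]'
python3 -m handwheel '[{"claw":0,"dx":0,"dy":0,"dz":1,"rx":0,"ry":0,"rz":0},{"claw":0,"dx":0,"dy":0,"dz":0.5,"rx":0,"ry":0,"rz":0}]'
python3 -m handwheel '[{"claw":0,"dx":0,"dy":0,"dz":1,"rx":0,"ry":0,"rz":0}]'
```

```text
time: 2.7
tool_pos: [439.2, -132.2, 91.2]
tcp_rot: [3.141, -0.001, -0.239]
contact_force: [0.4, 0.3, 0.0]
grip_width: 0.3
time: 2.9
tool_pos: [438.9, -132.1, 89.3]
tcp_rot: [3.141, -0.0, -0.239]
contact_force: [-0.2, 0.3, 0.2]
grip_width: 0.2
time: 3.0
tool_pos: [438.9, -132.1, 88.2]
tcp_rot: [3.141, -0.0, -0.239]
contact_force: [0.3, -0.2, 0.4]
grip_width: 0.3
```

```bash
for i in 1 2 3; do python3 -m handwheel '[{"claw":0,"dx":0,"dy":0,"dz":1,"rx":0,"ry":0,"rz":0}]' | egrep 'pos|force'; done
```

```text
tool_pos: [438.9, -132.1, 87.1]
contact_force: [-0.2, 0.0, -0.4]
tool_pos: [438.8, -132.0, 86.1]
contact_force: [0.1, 0.3, 0.0]
tool_pos: [438.9, -132.0, 85.1]
contact_force: [-0.1, 0.3, -0.0]
```

I'll type each step out separately, not in a loop.

```bash
python3 -m handwheel '[{"claw":0,"dx":0,"dy":0,"dz":1,"rx":0,"ry":0,"rz":0}]' | egrep 'pos|force'
python3 -m handwheel '[{"claw":0,"dx":0,"dy":0,"dz":1,"rx":0,"ry":0,"rz":0}]' | egrep 'pos|force'
```

```text
tool_pos: [438.9, -132.0, 84.1]
contact_force: [0.2, -0.1, -0.0]
tool_pos: [438.9, -132.1, 83.1]
contact_force: [0.5, -0.0, 0.4]
```

```bash
python3 -m handwheel '[{"claw":0,"dx":0,"dy":0,"dz":1,"rx":0,"ry":0,"rz":0}]' | egrep 'pos|force'
python3 -m handwheel '[{"claw":0,"dx":0,"dy":0,"dz":1,"rx":0,"ry":0,"rz":0}]' | egrep 'pos|force'
```

```text
tool_pos: [438.9, -132.0, 82.1]
contact_force: [-0.3, 0.2, 0.1]
tool_pos: [438.9, -132.1, 81.3]
contact_force: [-3.1, 0.5, 13.0]
```

place_1 is hard (13 N with no give), so it's home. On to place_2.

```bash
python3 -m handwheel '[{"claw":0,"dx":0,"dy":0,"dz":-16,"rx":0,"ry":0,"rz":0},{"claw":0,"dx":0,"dy":-29,"dz":0,"rx":0,"ry":0,"rz":0},{"claw":0,"dx":0,"dy":-29,"dz":0,"rx":0,"ry":0,"rz":0},{"claw":0,"dx":0,"dy":-29,"dz":0,"rx":0,"ry":0,"rz":0},{"claw":0,"dx":0,"dy":0,"dz":4,"rx":0,"ry":0,"rz":0},{"claw":0,"dx":0,"dy":0,"dz":2,"rx":0,"ry":0,"rz":0},{"claw":0,"dx":0,"dy":0,"dz":0,"rx":0,"ry":0,"rz":0}]'
python3 -m handwheel '[{"claw":0,"dx":0,"dy":0,"dz":1,"rx":0,"ry":0,"rz":0}]' | egrep 'pos|force'
python3 -m handwheel '[{"claw":0,"dx":0,"dy":0,"dz":1,"rx":0,"ry":0,"rz":0}]' | egrep 'pos|force'
```

```text
time: 4.4
tool_pos: [459.1, -48.0, 90.8]
tcp_rot: [3.141, 0.001, -0.24]
contact_force: [0.1, -0.3, 0.7]
grip_width: 0.6
tool_pos: [459.4, -48.4, 90.2]
contact_force: [-0.5, -0.1, 1.0]
tool_pos: [459.4, -48.3, 89.2]
contact_force: [-0.1, 0.4, -0.1]
```

```bash
python3 -m handwheel '[{"claw":0,"dx":0,"dy":0,"dz":1,"rx":0,"ry":0,"rz":0}]' | egrep 'pos|force'
python3 -m handwheel '[{"claw":0,"dx":0,"dy":0,"dz":1,"rx":0,"ry":0,"rz":0}]' | egrep 'pos|force'
python3 -m handwheel '[{"claw":0,"dx":0,"dy":0,"dz":1,"rx":0,"ry":0,"rz":0}]' | egrep 'pos|force'
```

```text
tool_pos: [459.5, -48.1, 88.2]
contact_force: [0.1, -0.4, 0.7]
tool_pos: [459.5, -47.8, 87.1]
contact_force: [-0.5, -0.1, -0.5]
tool_pos: [459.5, -47.7, 86.1]
contact_force: [0.2, 0.6, 0.3]
```

```bash
python3 -m handwheel '[{"claw":0,"dx":0,"dy":0,"dz":1,"rx":0,"ry":0,"rz":0}]' | egrep 'pos|force'
python3 -m handwheel '[{"claw":0,"dx":0,"dy":0,"dz":1,"rx":0,"ry":0,"rz":0}]' | egrep 'pos|force'
```

```text
tool_pos: [459.5, -47.6, 85.1]
contact_force: [0.1, -0.1, 0.1]
tool_pos: [459.5, -47.5, 84.2]
contact_force: [-3.2, -0.6, 10.7]
```

place_2 is also hard. Next, place_3.

```bash
python3 -m handwheel '[{"claw":0,"dx":0,"dy":0,"dz":-13,"rx":0,"ry":0,"rz":0},{"claw":0,"dx":0,"dy":-30,"dz":0,"rx":0,"ry":0,"rz":0},{"claw":0,"dx":0,"dy":-30,"dz":0,"rx":0,"ry":0,"rz":0},{"claw":0,"dx":0,"dy":-29,"dz":0,"rx":0,"ry":0,"rz":0},{"claw":0,"dx":0,"dy":0,"dz":4,"rx":0,"ry":0,"rz":0},{"claw":0,"dx":0,"dy":0,"dz":2,"rx":0,"ry":0,"rz":0},{"claw":0,"dx":0,"dy":0,"dz":0,"rx":0,"ry":0,"rz":0}]'
python3 -m handwheel '[{"claw":0,"dx":0,"dy":0,"dz":1,"rx":0,"ry":0,"rz":0}]' | egrep 'pos|force'
python3 -m handwheel '[{"claw":0,"dx":0,"dy":0,"dz":1,"rx":0,"ry":0,"rz":0}]' | egrep 'pos|force'
```

```text
time: 5.8
tool_pos: [480.0, 38.4, 90.7]
tcp_rot: [3.141, 0.001, -0.239]
contact_force: [0.4, 0.1, 0.2]
grip_width: 0.1
tool_pos: [480.5, 38.1, 90.2]
contact_force: [-0.7, -0.5, -0.4]
tool_pos: [480.6, 38.2, 89.2]
contact_force: [0.4, -0.5, 0.5]
```

```bash
python3 -m handwheel '[{"claw":0,"dx":0,"dy":0,"dz":1,"rx":0,"ry":0,"rz":0}]' | egrep 'pos|force'
python3 -m handwheel '[{"claw":0,"dx":0,"dy":0,"dz":1,"rx":0,"ry":0,"rz":0}]' | egrep 'pos|force'
```

```text
tool_pos: [480.6, 38.4, 88.2]
contact_force: [-0.5, -0.1, -0.0]
tool_pos: [480.6, 38.6, 87.2]
contact_force: [1.1, -0.1, -0.3]
```

```bash
python3 -m handwheel '[{"claw":0,"dx":0,"dy":0,"dz":1,"rx":0,"ry":0,"rz":0}]' | egrep 'pos|force'
```

```text
tool_pos: [480.6, 38.8, 86.1]
contact_force: [0.2, -0.5, 0.4]
```

```bash
python3 -m handwheel '[{"claw":0,"dx":0,"dy":0,"dz":1,"rx":0,"ry":0,"rz":0}]' | egrep 'pos|force'
```

```text
tool_pos: [480.6, 38.9, 85.1]
contact_force: [-0.1, 0.6, 0.2]
```

```bash
python3 -m handwheel '[{"claw":0,"dx":0,"dy":0,"dz":1,"rx":0,"ry":0,"rz":0}]' | egrep 'pos|force'
```

```text
tool_pos: [480.5, 38.9, 84.1]
contact_force: [0.3, -0.2, 0.1]
```

```bash
python3 -m handwheel '[{"claw":0,"dx":0,"dy":0,"dz":1,"rx":0,"ry":0,"rz":0}]' | egrep 'pos|force'
```

```text
tool_pos: [480.6, 39.0, 83.1]
contact_force: [0.3, -0.3, -0.0]
```

```bash
python3 -m handwheel '[{"claw":0,"dx":0,"dy":0,"dz":1,"rx":0,"ry":0,"rz":0}]' | egrep 'pos|force'
```

```text
tool_pos: [480.6, 39.0, 82.7]
contact_force: [-4.3, 0.3, 15.9]
```

place_3 is hard. Next, place_5, moving along the row first to stay clear of the ink bottle.

```bash
python3 -m handwheel '[{"claw":0,"dx":0,"dy":0,"dz":-15,"rx":0,"ry":0,"rz":0},{"claw":0,"dx":0,"dy":29,"dz":0,"rx":0,"ry":0,"rz":0},{"claw":0,"dx":0,"dy":29,"dz":0,"rx":0,"ry":0,"rz":0},{"claw":0,"dx":0,"dy":29,"dz":0,"rx":0,"ry":0,"rz":0},{"claw":0,"dx":44,"dy":0,"dz":0,"rx":0,"ry":0,"rz":0},{"claw":0,"dx":44,"dy":0,"dz":0,"rx":0,"ry":0,"rz":0},{"claw":0,"dx":0,"dy":0,"dz":4,"rx":0,"ry":0,"rz":0},{"claw":0,"dx":0,"dy":0,"dz":2,"rx":0,"ry":0,"rz":0},{"claw":0,"dx":0,"dy":0,"dz":0,"rx":0,"ry":0,"rz":0}]'
python3 -m handwheel '[{"claw":0,"dx":0,"dy":0,"dz":1,"rx":0,"ry":0,"rz":0}]' | egrep 'pos|force'
```

```text
time: 7.6
tool_pos: [544.0, -65.9, 90.4]
tcp_rot: [3.142, 0.003, -0.239]
contact_force: [-0.1, -0.0, -0.2]
grip_width: 0.7
tool_pos: [544.5, -66.0, 90.2]
contact_force: [-0.8, 0.2, -0.2]
```

```bash
python3 -m handwheel '[{"claw":0,"dx":0,"dy":0,"dz":1,"rx":0,"ry":0,"rz":0}]' | egrep 'pos|force'
```

```text
tool_pos: [544.9, -66.1, 89.5]
contact_force: [0.0, 0.3, 0.2]
```

```bash
python3 -m handwheel '[{"claw":0,"dx":0,"dy":0,"dz":1,"rx":0,"ry":0,"rz":0}]' | egrep 'pos|force'
```

```text
tool_pos: [545.2, -66.3, 88.5]
contact_force: [0.4, 0.0, 0.2]
```

```bash
python3 -m handwheel '[{"claw":0,"dx":0,"dy":0,"dz":1,"rx":0,"ry":0,"rz":0}]' | egrep 'pos|force'
```

```text
tool_pos: [545.3, -66.3, 87.4]
contact_force: [-0.2, 0.1, 1.8]
```

Light contact at 87.4 mm with only 1.8 N. Continuing.

```bash
python3 -m handwheel '[{"claw":0,"dx":0,"dy":0,"dz":0.5,"rx":0,"ry":0,"rz":0}]' | egrep 'pos|force'
```

```text
tool_pos: [545.2, -66.3, 86.8]
contact_force: [-1.3, 0.3, 1.2]
```

```bash
python3 -m handwheel '[{"claw":0,"dx":0,"dy":0,"dz":0.5,"rx":0,"ry":0,"rz":0}]' | egrep 'pos|force'
```

```text
tool_pos: [545.3, -66.3, 86.3]
contact_force: [-1.2, 1.1, 0.5]
```

```bash
python3 -m handwheel '[{"claw":0,"dx":0,"dy":0,"dz":0.5,"rx":0,"ry":0,"rz":0}]' | egrep 'pos|force'
```

```text
tool_pos: [545.4, -66.4, 85.7]
contact_force: [-1.2, 1.2, 1.6]
```

It gives way at about 1.5 N with a steady sideways drag, so this is the loose one, tipping. I'll carry on gently until it stops.

```bash
python3 -m handwheel '[{"claw":0,"dx":0,"dy":0,"dz":0.5,"rx":0,"ry":0,"rz":0}]' | egrep 'pos|force'
```

```text
tool_pos: [545.4, -66.4, 85.2]
contact_force: [-1.8, 0.8, 3.3]
```

```bash
python3 -m handwheel '[{"claw":0,"dx":0,"dy":0,"dz":0.5,"rx":0,"ry":0,"rz":0}]' | egrep 'pos|force'
```

```text
tool_pos: [545.4, -66.4, 84.9]
contact_force: [-2.5, 2.1, 6.2]
```

```bash
python3 -m handwheel '[{"claw":0,"dx":0,"dy":0,"dz":0.5,"rx":0,"ry":0,"rz":0}]' | egrep 'pos|force'
```

```text
tool_pos: [545.5, -66.4, 84.7]
contact_force: [-3.5, 2.1, 8.4]
```

It stopped after about 3 mm, with the force rising to 8 N, so the edge has met the tub. Now over the middle, and push.

```bash
python3 -m handwheel '[{"claw":0,"dx":0,"dy":0,"dz":0,"rx":0,"ry":0,"rz":0},{"claw":0,"dx":0,"dy":0,"dz":-10,"rx":0,"ry":0,"rz":0},{"claw":0,"dx":27,"dy":0,"dz":0,"rx":0,"ry":0,"rz":0},{"claw":0,"dx":0,"dy":0,"dz":3,"rx":0,"ry":0,"rz":0},{"claw":0,"dx":0,"dy":0,"dz":1,"rx":0,"ry":0,"rz":0},{"claw":0,"dx":0,"dy":0,"dz":0,"rx":0,"ry":0,"rz":0}]'
python3 -m handwheel '[{"claw":0,"dx":0,"dy":0,"dz":1,"rx":0,"ry":0,"rz":0}]' | egrep 'pos|force'
python3 -m handwheel '[{"claw":0,"dx":0,"dy":0,"dz":1,"rx":0,"ry":0,"rz":0}]' | egrep 'pos|force'
python3 -m handwheel '[{"claw":0,"dx":0,"dy":0,"dz":1,"rx":0,"ry":0,"rz":0}]' | egrep 'pos|force'
```

```text
time: 9.2
tool_pos: [570.8, -72.6, 89.7]
tcp_rot: [3.142, 0.002, -0.239]
contact_force: [-0.2, 0.4, 0.6]
grip_width: 0.1
tool_pos: [571.2, -72.7, 89.2]
contact_force: [-0.3, 0.4, -1.0]
tool_pos: [571.4, -72.7, 88.3]
contact_force: [-1.1, -0.1, 2.1]
tool_pos: [571.7, -72.8, 87.5]
contact_force: [-0.7, 0.5, 3.6]
```

```bash
python3 -m handwheel '[{"claw":0,"dx":0,"dy":0,"dz":1,"rx":0,"ry":0,"rz":0}]' | egrep 'pos|force'
python3 -m handwheel '[{"claw":0,"dx":0,"dy":0,"dz":1,"rx":0,"ry":0,"rz":0}]' | egrep 'pos|force'
python3 -m handwheel '[{"claw":0,"dx":0,"dy":0,"dz":1,"rx":0,"ry":0,"rz":0}]' | egrep 'pos|force'
```

```text
tool_pos: [571.8, -72.8, 87.1]
contact_force: [-2.7, 0.3, 9.7]
tool_pos: [571.8, -72.8, 86.4]
contact_force: [-3.4, 0.7, 10.2]
tool_pos: [571.8, -72.8, 85.5]
contact_force: [-2.9, 0.5, 9.4]
```

```bash
python3 -m handwheel '[{"claw":0,"dx":0,"dy":0,"dz":1,"rx":0,"ry":0,"rz":0}]' | egrep 'pos|force'
python3 -m handwheel '[{"claw":0,"dx":0,"dy":0,"dz":1,"rx":0,"ry":0,"rz":0}]' | egrep 'pos|force'
```

```text
tool_pos: [571.8, -72.8, 84.5]
contact_force: [-3.5, 1.2, 10.2]
tool_pos: [571.8, -72.8, 83.5]
contact_force: [-3.1, 0.7, 9.7]
```

It is sliding down at 10 N, as described. I'll push on to the stop.

```bash
python3 -m handwheel '[{"claw":0,"dx":0,"dy":0,"dz":0.8,"rx":0,"ry":0,"rz":0}]' | egrep 'pos|force'
python3 -m handwheel '[{"claw":0,"dx":0,"dy":0,"dz":0.8,"rx":0,"ry":0,"rz":0}]' | egrep 'pos|force'
```

```text
tool_pos: [571.8, -72.8, 82.9]
contact_force: [-4.7, 0.5, 16.9]
tool_pos: [571.9, -72.8, 82.8]
contact_force: [-6.9, 2.8, 21.8]
```

Hard stop at 82.8 mm with 22 N. A little more force, then I'll check opposite edges for level.

```bash
python3 -m handwheel '[{"claw":0,"dx":0,"dy":0,"dz":0.5,"rx":0,"ry":0,"rz":0},{"claw":0,"dx":0,"dy":0,"dz":0,"rx":0,"ry":0,"rz":0},{"claw":0,"dx":0,"dy":0,"dz":0,"rx":0,"ry":0,"rz":0}]' | egrep 'pos|force'
python3 -m handwheel '[{"claw":0,"dx":0,"dy":0,"dz":-6,"rx":0,"ry":0,"rz":0},{"claw":0,"dx":-27,"dy":0,"dz":0,"rx":0,"ry":0,"rz":0},{"claw":0,"dx":0,"dy":0,"dz":2,"rx":0,"ry":0,"rz":0},{"claw":0,"dx":0,"dy":0,"dz":0,"rx":0,"ry":0,"rz":0},{"claw":0,"dx":0,"dy":0,"dz":1,"rx":0,"ry":0,"rz":0}]' | egrep 'pos|force'
python3 -m handwheel '[{"claw":0,"dx":0,"dy":0,"dz":1,"rx":0,"ry":0,"rz":0}]' | egrep 'pos|force'
```

```text
tool_pos: [571.8, -72.8, 82.8]
contact_force: [-7.3, 2.0, 20.5]
tool_pos: [546.3, -66.7, 83.2]
contact_force: [-0.9, -1.5, 0.1]
tool_pos: [546.3, -66.7, 82.7]
contact_force: [-3.6, 0.7, 13.1]
```

The near edge is hard at 82.7 mm. Now the far edge.

```bash
python3 -m handwheel '[{"claw":0,"dx":0,"dy":0,"dz":-6,"rx":0,"ry":0,"rz":0},{"claw":0,"dx":27,"dy":0,"dz":0,"rx":0,"ry":0,"rz":0},{"claw":0,"dx":27,"dy":0,"dz":0,"rx":0,"ry":0,"rz":0},{"claw":0,"dx":0,"dy":0,"dz":2,"rx":0,"ry":0,"rz":0},{"claw":0,"dx":0,"dy":0,"dz":2,"rx":0,"ry":0,"rz":0}]' | egrep 'pos|force'
python3 -m handwheel '[{"claw":0,"dx":0,"dy":0,"dz":1,"rx":0,"ry":0,"rz":0}]' | egrep 'pos|force'
python3 -m handwheel '[{"claw":0,"dx":0,"dy":0,"dz":0.8,"rx":0,"ry":0,"rz":0}]' | egrep 'pos|force'
```

```text
tool_pos: [597.9, -79.3, 83.5]
contact_force: [0.6, 0.4, 0.8]
tool_pos: [597.6, -79.2, 83.0]
contact_force: [-0.0, 0.1, 4.6]
tool_pos: [597.6, -79.2, 82.9]
contact_force: [-1.3, 0.4, 8.1]
```

The far edge is hard at the same height. A quick check on the two side edges.

```bash
python3 -m handwheel '[{"claw":0,"dx":0,"dy":0,"dz":-6,"rx":0,"ry":0,"rz":0},{"claw":0,"dx":-27,"dy":18,"dz":0,"rx":0,"ry":0,"rz":0},{"claw":0,"dx":0,"dy":0,"dz":2,"rx":0,"ry":0,"rz":0},{"claw":0,"dx":0,"dy":0,"dz":2,"rx":0,"ry":0,"rz":0},{"claw":0,"dx":0,"dy":0,"dz":1.5,"rx":0,"ry":0,"rz":0}]' | egrep 'pos|force'
python3 -m handwheel '[{"claw":0,"dx":0,"dy":0,"dz":0.5,"rx":0,"ry":0,"rz":0}]' | egrep 'pos|force'
python3 -m handwheel '[{"claw":0,"dx":0,"dy":0,"dz":-6,"rx":0,"ry":0,"rz":0},{"claw":0,"dx":0,"dy":-36,"dz":0,"rx":0,"ry":0,"rz":0},{"claw":0,"dx":0,"dy":0,"dz":2,"rx":0,"ry":0,"rz":0},{"claw":0,"dx":0,"dy":0,"dz":2,"rx":0,"ry":0,"rz":0},{"claw":0,"dx":0,"dy":0,"dz":1.5,"rx":0,"ry":0,"rz":0}]' | egrep 'pos|force'
python3 -m handwheel '[{"claw":0,"dx":0,"dy":0,"dz":0.5,"rx":0,"ry":0,"rz":0}]' | egrep 'pos|force'
```

```text
tool_pos: [568.0, -90.2, 83.0]
contact_force: [-0.8, -0.7, 7.1]
tool_pos: [568.0, -90.2, 82.9]
contact_force: [-3.0, -0.2, 8.0]
tool_pos: [576.1, -55.4, 82.9]
contact_force: [-3.5, 3.7, 12.3]
tool_pos: [576.1, -55.4, 82.9]
contact_force: [-2.3, 3.4, 9.7]
```

Level all round at 82.9 mm. I'll retreat, clear the view and look.

```bash
python3 -m handwheel '[{"claw":0,"dx":0,"dy":0,"dz":-45,"rx":0,"ry":0,"rz":0},{"claw":0,"dx":0,"dy":0,"dz":-45,"rx":0,"ry":0,"rz":0},{"claw":0,"dx":0,"dy":0,"dz":-45,"rx":0,"ry":0,"rz":0},{"claw":0,"dx":-20,"dy":40,"dz":0,"rx":0,"ry":0,"rz":0},{"claw":0,"dx":-20,"dy":40,"dz":0,"rx":0,"ry":0,"rz":0},{"claw":0,"dx":-20,"dy":40,"dz":0,"rx":0,"ry":0,"rz":0},{"claw":0,"dx":-20,"dy":40,"dz":0,"rx":0,"ry":0,"rz":0},{"claw":0,"dx":-20,"dy":40,"dz":0,"rx":0,"ry":0,"rz":0},{"claw":0,"dx":0,"dy":0,"dz":0,"rx":0,"ry":0,"rz":0},{"claw":0,"dx":0,"dy":0,"dz":0,"rx":0,"ry":0,"rz":0}]'
python3 - <<'E'
from plant import bot
import cv2
c=bot.capture("side");cv2.imwrite("pics/side2.png",c["frame"][:,:,::-1])
E
```

```text
time: 14.0
tool_pos: [430.8, -227.1, 217.4]
tcp_rot: [-3.142, -0.0, -0.243]
contact_force: [0.1, 1.0, 0.1]
grip_width: 0.3
```

View pics/side2.png

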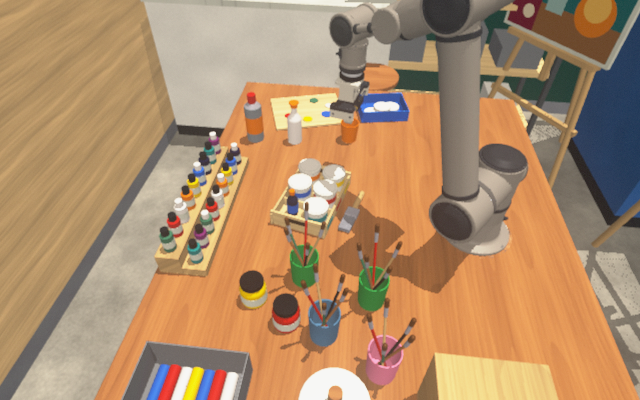

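The carrier at (312,195) and everything around it stand as before: ink bottle (292,203), jars (253,288) and (286,312), blue pot (324,322), glue bottle (294,123), cup (349,130), flat brush (350,212). The arm is clear at 217 mm and reads no force. Handing in.

```bash
python3 -c "
from plant import bot
bot.close_job()"
```

```text
the job is handed in; nothing more can be done
```

The loose lid was at place_5 (far row, middle). I pushed it home and handed the job in at about 14 s of the 48 s; no verdict is reported.

- **Finding it:** I pressed place_1, place_2 and place_3 on the edge. Each was hard, reaching 11–16 N with no give. At place_5 the edge went down about 3 mm at 1–3 N, then met the tub. I took this as a tip of more than 0.05 rad but could not measure the angle directly.
- **Pushing it home:** pressed in the middle, the lid slid down at about 10 N and stopped hard at 82.8 mm under about 22 N.
- **Checks:** its near, far and both side edges were then all hard at 82.7–82.9 mm, so it is level. The last side picture shows every bottle, jar, cup, pot and brush where it was. That was judged by eye, not measured. The arm was clear and its force reading was near zero.

I did not press place_4, since the loose lid had already been found.

Three of the 1 mm steps at place_1 were run from a shell loop around one typed row, against the rule on typing each move. From then on I typed every row separately.

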